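# Measure the inhibition zone on an agar plate with sprung measuring tweezers

## Robot

A 6-joint arm with a two-finger parallel gripper is mounted at the origin on the work surface. World frame = base frame: x ahead of the robot, y to its left, z up, the work surface at z = 0. Lengths are in m, angles in rad, forces in N, time in s.
With the tool pointing down it reaches from about 0.3 to 0.775 m from the base axis. Payload 14.6 kg.
Tool frame: the origin (TCP) lies at the very end of the fingers, on their centre line; the grasp point (between the pads) lies 19 mm behind it; z points along the fingers, y is the line along which they close (so a half turn about z gives the same grasp; the last joint's range is limited). The gripper opens to 94 mm and grips with 3 to 60 N. Pads are 16 mm wide; open, the fingers measure 119 mm over their backs; the gripper's body (75 mm by 177 mm) begins 78 mm behind the grasp point.
Start: joints at [-1.286, 0.3, 1.521, -0, 1.321, -0.067], TCP at [0.19, -0.516, 0.205] pointing down, gripper open.
Joint ranges: [-3.03, 3.03], [-0.79, 2.21], [0.23, 2.52], [-1.04, 4.18], [0, 3.07], [-2.55, 2.55]. Speed limits (rad/s): [2.22, 2.22, 2.57, 3.14, 3.14, 3.14].

## Interface

Orientations are given as [roll, pitch, yaw] about the fixed x, y, z axes, in that order (R = Rz(yaw) Ry(pitch) Rx(roll)).
In Python, from station import ctrl, cams gives the robot as it stands. The module is installed in compiled form; this text tells all that it offers.
- The arm moves only by the tool arm_command, never from a script. Its argument "plan" is a list that holds one entry, the list of rows, each a list of 7 numbers: the shift along the tool's x, y, z in shares of 600 mm (1.0 is 600 mm), then the turn, a rotation vector about the tool's x, y, z in parts of the range, where 1.0 means 2 rad, then the closure, from -1 (fully open) to 1 (shut). A call has 1 to 12 rows; each row is the pose to reach, as a shift and turn from the pose commanded when the call began, along the tool's axes at that moment; what a row does not reach only later rows make up. A row lasts 1/10 s, in which the tool goes at most 50 mm and 8.59 degrees, less where a joint would pass 70% of its speed; a pose out of reach is approached as far as the arm can. Shift and turn numbers lie between -1 and 1, and a call with a number outside is refused. A call with a gripper value outside its range is refused whole. The fingers move at their own pace and stop on an object; "squeeze" is the grip in N (left out, the last holds). Time passes only in rows, so rows that repeat a pose let the fingers close. It gives the time, the measured TCP pose, the force, the opening and the grip force at its end, in the units of the state.
- ctrl.get_obs(): the state, without advancing time (a new reading comes with each control period).
- cams.camera(name): name is "scene" or "top" or "wrist"; returns (picture, depth): 420x560x3 uint8, blue, green, red; 420x560 float32, m along the optical axis (not along the pixel's ray), 0 where there is no reading.
- cams.camera_info(name): a dict with "fx", "fy", "cx", "cy" (pixels), "dist_coeffs" ([k1, k2, p1, p2, k3] as OpenCV has them; the pictures are not rectified), "world_to_cam" (4x4, takes a point from world to camera coordinates). Camera axes: x right, y down, z forward; pixel columns grow to the right and rows downward; lengths in m; the calibration is good to about 2 mm. A picture is of the moment at which its call begins: read the wrist's pose just before it. camera_info takes no time and is no camera call; for the wrist camera it gives the pose at the moment of the call.
- ctrl.hand_in(): hands the job in; it is judged then, once.
The state is a dict: "time_s": time; "qpos": joint angles; "joint_vel": joint speeds; "tau": joint torques, N m; "ee_pos": TCP position; "eef_rot": TCP orientation; "force": force on the tool from outside, world axes, zero at the start; "moment": the same for the moment, N m; "grip_width": finger opening in m; "grip_force": force on a finger pad.
Only numpy, scipy, OpenCV 4.12 (cv2) and the standard library are available. Lean on these libraries where they do the work, as an engineer would, in place of code of your own. Each camera call takes 0.05 s, during which the arm holds its last target. There are 200 camera calls.

## Task

First press the agar plate down until it sits fully home in the reader. Then pick up the sprung measuring tweezers, bring the two points just above the widest dark clear zone on the plate, level and within a centimetre of it without touching it, and squeeze until the points span that zone from edge to edge. Finish holding the tweezers there, that gap steady, for the reading, and leave the tube rack, the dish stack and the spray bottle where they are.

Things in the scene. Friction and masses are not known exactly. Their poses are not given: they have to be found in the camera images.
- reader: Plate reader, fixed: low white housing 165 (x) by 180 (y) by 26 mm high, with a low black rubber ring (inner radius 46, outer 53 mm, top 36 mm above the bench) round the plate well in its middle. Origin: centre of its underside.
- plate_top (a point): Centre of the top face of the agar plate: a flat round dish 87 mm across and 15 mm thick, sitting bottom up in the reader's ring, its upper face beige (bacterial lawn) with four dark round clear zones, each with a small white disc in its middle. It slides only straight down. Fully home, this face is 42.5 mm above the bench; at the start it stands up to 5 mm higher.
- plate (a joint): How far the plate has been pressed into the reader, m: 0 = standing 5 mm proud, 0.005 = fully home against its stop. It grips a stiff rubber lip: about 5 N of push moves it, and it stays where it is left.
- zone (a point): Centre of the widest dark clear zone, on the plate's top face, 22 mm from the plate's centre. The zone is a circle 28 mm in diameter; the other three zones are 12 to 17 mm. Moves with the plate.
- tweezers: Steel measuring tweezers, 150 mm long, 60 g, lying flat on the rest. Origin: midway between the two ribbed finger grips, at mid-height of the 8 mm high legs, near the balance point, 24 mm above the bench at the start. x points to the tips, y to the left leg, z up. Legs join at the heel (x = -85 mm); graduated arc at x = -45 mm. Grips: flat outer faces 26 mm long (x), 9 mm high, squeezed along y.
- tip_left (a point): Lower end of the left leg's point. The points bend down: their ends are 60 mm ahead (x) of the tweezers' origin and 15 mm below it.
- tip_right (a point): Lower end of the right leg's point.
- tip_mid (a point): Point midway between the ends of the two points: 60 mm ahead of the tweezers' origin on their centre line, 15 mm below it.
- leg_left (a joint): Squeeze of the left leg, rad; the right moves alike. 0 = sprung open: 39 mm wide over the grips, 46 mm between the points. 0.063: 28 mm over the grips, faces parallel, 28 mm between the points. 0.15: nearly shut. Each 1 mm over the grips moves the points 1.7 mm. Spring force at the grips: 3 N open, 7 N at 28 mm, 13 N nearly shut; opens when let go.
- rest: Dark blue instrument rest, fixed: base plate 150 by 64 mm, 3 mm thick, and two cross bars 60 mm long (y), 5 mm thick, 20 mm high, at x = -70 and +38 mm, on which the tweezers lie. Origin: on the bench, directly below the tweezers' origin at the start. Its x points the same way as the tweezers.
- tube_rack: White tube rack with capped vials, 90 by 204 mm, 88 mm high over the caps, bystander. Origin: centre of its underside.
- dish_stack: Stack of three closed culture dishes, 92 mm across, 47 mm high, bystander. Origin: centre of its underside.
- spray_bottle: Blue spray bottle with white head, 72 mm across, 160 mm high, bystander. Origin: centre of its underside.
There are look-alikes about, which are no part of the job. Leave any blue or orange look-alike of the reader alone. Leave any orange look-alike of the tweezers alone.

How it is judged:
On the way, in this order (a step that is already met when the one before it is completed fails the run):
1. the plate is pressed fully home in the reader (value of joint plate above 0.0042 m), for 0.2 s.
2. the tweezers are lifted clear of their rest in the fingers (height (world z) of tweezers above 0.04 m and contact force between tweezers and rest below 0.05 N and contact force between tweezers and the fingers above 1 N), for 0.2 s.
At the end, for the whole second after the job is handed in: Plate home (within 0.8 mm); tweezers held by the fingers alone, level (11 deg) and still, touching neither plate nor rest; points 0 to 12 mm above the plate, steadily 28 mm apart (within 2 mm), their middle within 4 mm of the widest zone's centre; bystanders within 15 mm of their places (value of joint plate above 0.0042 m and distance between tip_left and tip_right between 0.026 and 0.03 m and velocity of joint leg_left between -0.05 and 0.05 rad/s and horizontal distance between tip_mid and zone below 0.004 m and z of tip_left in the frame of zone between 0 and 0.012 m and z of tip_right in the frame of zone between 0 and 0.012 m and angle between tweezers's own z axis and vertical below 0.2 rad and contact force between tweezers and reader below 0.1 N and contact force between tweezers and rest below 0.05 N and contact force between tweezers and the fingers above 1 N and linear speed of tweezers below 0.02 m/s); the arm keeps its last pose, push and grip.
It fails at once if the tube rack is shifted more than 15 mm (distance of tube_rack from where it was at the start of the episode above 0.015 m).
It fails at once if the dish stack is shifted more than 15 mm (distance of dish_stack from where it was at the start of the episode above 0.015 m).
It fails at once if the spray bottle is shifted more than 15 mm or knocked over (distance of spray_bottle from where it was at the start of the episode above 0.015 m or angle between spray_bottle's own z axis and vertical above 0.3 rad).
It also fails if it takes over 53 s, if anything falls off the work surface, if the arm or the gripper's body presses on something with over 40 N, if the wrist force passes 120 N, or if a joint passes its speed limit or range.

## Working session

There is one attempt and no reset: what is moved stays moved. The work goes in short steps, Python scripts to look and compute and a tool call to move; the robot and the scene stay as the last step left them, time stands still between calls to the robot, and variables do not carry over. Pictures are saved under pics/ and viewed, at most 10 in all, crops included, and the job is handed in when it is done.

Besides the shell and the picture viewer there is one more tool, called after "Request:" as name([rows], argument=value, ...), one row to a line, values as JSON. arm_command: Moves the arm, as the interface text tells. Its arguments: {"type":"object","properties":{"plan":{"type":"array"},"squeeze":{"type":"number"}},"required":["plan"]}

```bash
mkdir -p pics
cat > h.py <<'E'
import numpy as np, cv2
from station import ctrl, cams
def cap(n):
    i=cams.camera_info(n); p,d=cams.camera(n); return p,d,i
def KD(i): return np.array([[i['fx'],0,i['cx']],[0,i['fy'],i['cy']],[0,0,1.]]),np.array(i['dist_coeffs'],float)
def rays(i,uv):
    K,D=KD(i); n=cv2.undistortPoints(np.array(uv,float).reshape(-1,1,2),K,D).reshape(-1,2)
    T=np.array(i['world_to_cam']); R=T[:3,:3]; o=-R.T@T[:3,3]
    return o,np.c_[n,np.ones(len(n))]@R
def onz(i,uv,z):
    o,d=rays(i,uv); return o+d*((z-o[2])/d[:,2])[:,None]
def proj(i,P):
    K,D=KD(i); T=np.array(i['world_to_cam'])
    return cv2.projectPoints(np.array(P,float).reshape(-1,1,3),cv2.Rodrigues(T[:3,:3])[0],T[:3,3],K,D)[0].reshape(-1,2)
E
python3 - <<'E'
from h import *
import pickle
for n in ['scene','top']:
    p,d,i=cap(n); cv2.imwrite(f'pics/{n}0.png',p); pickle.dump((p,d,i),open(n+'0.pkl','wb'))
    print(n,np.round(i['world_to_cam'],3).tolist(),i['fx'])
print(ctrl.get_obs())
E
```

```text
scene [[0.548, 0.837, 0.005, -0.292], [0.654, -0.425, -0.626, -0.313], [-0.521, 0.346, -0.78, 1.569], [0.0, 0.0, 0.0, 1.0]] 538.7810125421602
top [[-0.0, -1.0, 0.002, 0.007], [-0.978, -0.0, -0.209, 0.569], [0.209, -0.002, -0.978, 1.152], [0.0, 0.0, 0.0, 1.0]] 504.60738338477825
{'time_s': 0.1, 'qpos': array([-1.28559257e+00,  3.00398319e-01,  1.52152408e+00, -1.21541377e-05,
        1.32071909e+00, -6.66033380e-02]), 'joint_vel': array([-0.00117034, -0.00123811, -0.00123555,  0.00053111, -0.00015975,
       -0.00028374]), 'tau': array([ 3.88466506e-03, -5.32641149e+01, -3.53280830e+01,  7.10632140e-02,
        2.35742319e-02, -5.54909207e-05]), 'ee_pos': array([ 0.18945103, -0.51608201,  0.20495037]), 'eef_rot': array([-3.14054537e+00, -5.80570533e-05,  3.51810081e-01]), 'force': array([ 0.67506541, -0.01315404,  0.15739934]), 'moment': array([ 0.01112723, -0.00573561, -0.04876091]), 'grip_force': 0.0, 'grip_width': 0.09422165447521536}
```

View pics/top0.png

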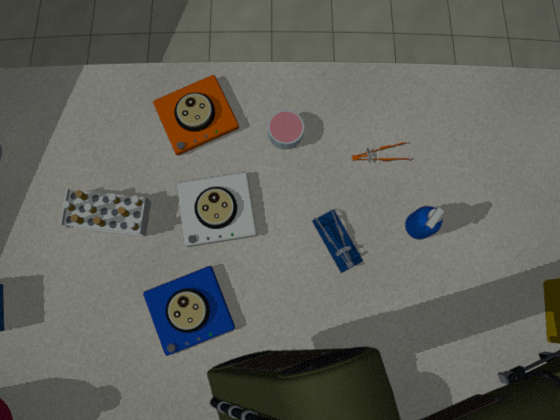

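View pics/scene0.png

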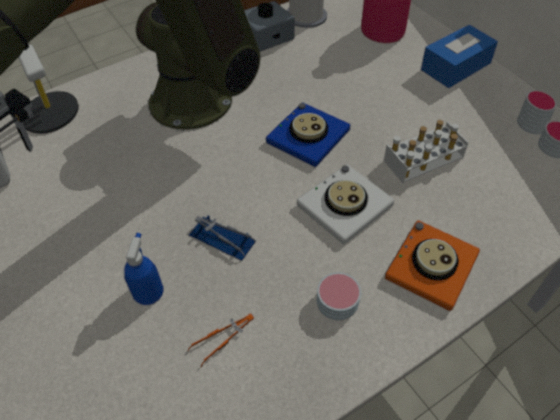

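Top view: readers at (217,208) white, (190,310) blue and (196,115) orange. Tweezers are steel on the blue rest at (340,240) and orange at (382,153). By the description I want the white reader and the steel tweezers. A close crop of both will check the choice.

Run:
```python
from h import *
import pickle
p,d,i=pickle.load(open('top0.pkl','rb'))
a=cv2.resize(p[165:255,170:265],None,fx=4,fy=4,interpolation=cv2.INTER_CUBIC)
b=cv2.resize(p[195:285,300:390],None,fx=4,fy=4,interpolation=cv2.INTER_CUBIC)
cv2.imwrite('pics/crop.png',np.hstack([a,b]))
hsv=cv2.cvtColor(p,cv2.COLOR_BGR2HSV)
# beige plate
s=hsv[165:255,170:265]; m=cv2.inRange(s,(15,50,100),(35,200,255))
c=max(cv2.findContours(m,cv2.RETR_EXTERNAL,cv2.CHAIN_APPROX_NONE)[0],key=cv2.contourArea)
h=cv2.convexHull(c)+np.array([170,165]); e=cv2.fitEllipse(h); print('plate px',e)
P=onz(i,h.reshape(-1,2),.0475); print('plate',onz(i,[e[0]],.0475),np.ptp(P,0))
g=cv2.cvtColor(p,cv2.COLOR_BGR2GRAY)
mm=np.zeros(g.shape,np.uint8); cv2.fillConvexPoly(mm,h,255); mm=cv2.erode(mm,np.ones((3,3)))
dk=((g<75)&(mm>0)).astype(np.uint8)
n,l,st,ce=cv2.connectedComponentsWithStats(dk)
for k in range(1,n): print(st[k],ce[k],onz(i,[ce[k]],.0475))
# rest
m=cv2.inRange(hsv,(95,120,30),(125,255,255)); m[:,:300]=0;m[:,385:]=0;m[:190]=0;m[290:]=0
pts=cv2.findNonZero(m); r=cv2.minAreaRect(pts); print('rest',r,onz(i,cv2.boxPoints(r),.003),onz(i,[r[0]],.003))
# tubes, bottle heights
```

```text
plate px ((214.7991180419922, 205.99656677246094), (32.22797393798828, 33.08065414428711), 69.12627410888672)
plate [[0.56344239 0.14211884 0.0475    ]] [0.0793954  0.07839132 0.        ]
[208 192  12  11  96] [213.47916667 197.16666667] [[0.58542565 0.14584907 0.0475    ]]
[221 202   7   6  23] [224.13043478 204.52173913] [[0.56710538 0.11946837 0.0475    ]]
[202 204   7   7  34] [204.97058824 207.26470588] [[0.56029086 0.16600799 0.0475    ]]
[214 213   5   5  13] [216.07692308 215.38461538] [[0.5402507  0.13850216 0.0475    ]]
rest ((337.0769348144531, 240.38462829589844), (59.288597106933594, 24.558874130249023), 60.2551155090332) [[ 0.53501247 -0.09634776  0.003     ]
 [ 0.56610183 -0.15071713  0.003     ]
 [ 0.43601388 -0.22083653  0.003     ]
 [ 0.40625935 -0.16693781  0.003     ]] [[ 0.48530831 -0.15882169  0.003     ]]
```

View pics/crop.png

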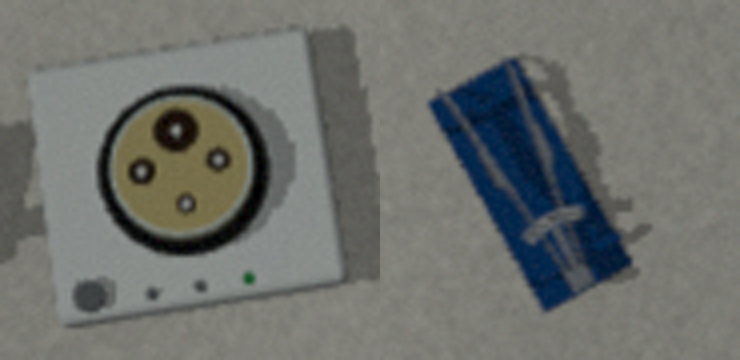

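The crop confirms the choice. The white reader's plate has its widest zone at the top, full-picture (213,197). The steel tweezers have their heel at lower right, about (348,265), and their points at upper left. The zone measures 22 mm from the plate centre, as it must. Next I go over the plate with the fingers shut.

```bash
cat >> h.py <<'E'
def R_():
    o=ctrl.get_obs(); r,p,y=o['eef_rot']
    from scipy.spatial.transform import Rotation as Ro
    return o,Ro.from_euler('xyz',[r,p,y])
def go(x,y,z,yaw):
    from scipy.spatial.transform import Rotation as Ro
    o,R=R_(); s=R.inv().apply(np.array([x,y,z])-o['ee_pos'])*1000
    T=Ro.from_euler('xyz',[np.pi,0,yaw]); v=(R.inv()*T).as_rotvec()
    print('shift mm',s.round(1),'turn',v.round(3),'| at',o['ee_pos'].round(4),o['eef_rot'].round(3),'t',o['time_s'])
E
python3 - <<'E'
from h import *
import pickle
go(.563,.142,.12,.352)
p,d,i=pickle.load(open('top0.pkl','rb'))
print(onz(i,[[423,222],[432,216]],.08), onz(i,[[286,122]],.047))
E
```

```text
shift mm [ 577.4 -489.    85.5] turn [-0.001 -0.    -0.   ] | at [ 0.1895 -0.5161  0.205 ] [-3.141 -0.     0.352] t 0.1
[[ 0.51775113 -0.35563156  0.08      ]
 [ 0.53220393 -0.37866556  0.08      ]] [[ 0.78019375 -0.0323911   0.047     ]]
```

The rows are not in the units I measure in: shifts go in shares of 600 mm and turns go in shares of 2 rad. I convert before sending: 577 mm / 600 = 0.9617, -489 mm / 600 = -0.815.

Request:
arm_command([
  [[0.9617,-0.815,0.0667,0,0,0,1],[0.9617,-0.815,0.0667,0,0,0,1],[0.9617,-0.815,0.0667,0,0,0,1],[0.9617,-0.815,0.0667,0,0,0,1],[0.9617,-0.815,0.0667,0,0,0,1],[0.9617,-0.815,0.0667,0,0,0,1],[0.9617,-0.815,0.0667,0,0,0,1],[0.9617,-0.815,0.0667,0,0,0,1],[0.9617,-0.815,0.0667,0,0,0,1],[0.9617,-0.815,0.0667,0,0,0,1],[0.9617,-0.815,0.0667,0,0,0,1],[0.9617,-0.815,0.0667,0,0,0,1]],
])

```text
time_s: 1.3
ee_pos: [0.4857, 0.007, 0.1736]
eef_rot: [3.142, 0.0, 0.352]
force: [1.3, 0.0, -0.9]
grip_width: 0.0019
grip_force: 0.0
```

Run:
```python
from h import *
go(.563,.142,.07,.352)
```

```text
shift mm [ 119.2 -100.1  103.6] turn [0. 0. 0.] | at [0.4857 0.007  0.1736] [3.142 0.    0.352] t 1.3
```

Scaled: 119 mm / 600 = 0.1983, -100 mm / 600 = -0.1667.

Request:
arm_command([
  [[0.1983,-0.1667,0.1167,0,0,0,1],[0.1983,-0.1667,0.1167,0,0,0,1],[0.1983,-0.1667,0.1167,0,0,0,1],[0.1983,-0.1667,0.1167,0,0,0,1],[0.1983,-0.1667,0.1167,0,0,0,1],[0.1983,-0.1667,0.1167,0,0,0,1],[0.1983,-0.1667,0.1167,0,0,0,1]],
])

```text
time_s: 2.0
ee_pos: [0.5623, 0.1388, 0.1044]
eef_rot: [3.141, -0.001, 0.351]
force: [-0.0, 0.5, -0.3]
grip_width: 0.0002
grip_force: 0.0
```

Run:
```python
from h import *
go(.563,.142,.05,.352)
p,d,i=cap('wrist'); cv2.imwrite('pics/w1.png',p)
print(proj(i,[[.563,.142,.0475],[.584,.146,.0475],ctrl.get_obs()['ee_pos']]))
```

```text
shift mm [ 1.7 -2.8 54.4] turn [ 0.    -0.001 -0.001] | at [0.5623 0.1388 0.1044] [ 3.141e+00 -1.000e-03  3.510e-01] t 2.0
[[277.29074094 226.7223197 ]
 [281.42578208 202.21119868]
 [280.98945521 257.85046642]]
```

View pics/w1.png

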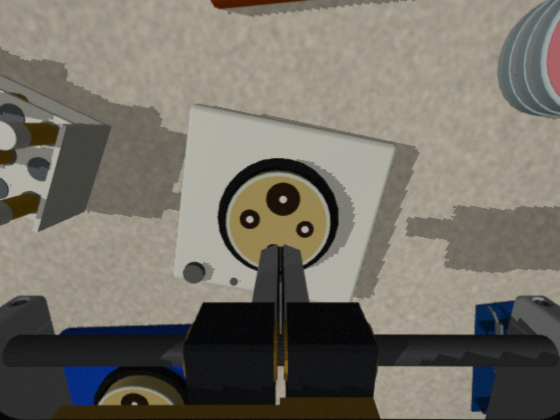

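The wrist view agrees with the measurements: zone at (283,199) against a predicted (281,202), and the plate around (277,222). Now I press.

Scaled: 62 mm / 600 = 0.1033, 61 mm / 600 = 0.1017.

Request:
arm_command([
  [[0,0,0.0667,0,0,0,1],[0,0,0.0833,0,0,0,1],[0,0,0.09,0,0,0,1],[0,0,0.0933,0,0,0,1],[0,0,0.095,0,0,0,1],[0,0,0.0967,0,0,0,1],[0,0,0.0983,0,0,0,1],[0,0,0.1,0,0,0,1],[0,0,0.1017,0,0,0,1],[0,0,0.1033,0,0,0,1],[0,0,0.1033,0,0,0,1],[0,0,0.1033,0,0,0,1]],
])

```text
time_s: 3.25
ee_pos: [0.5629, 0.1398, 0.0427]
eef_rot: [3.141, -0.001, 0.352]
force: [-0.8, -1.7, 11.4]
grip_width: 0.0005
grip_force: 5.8
```

Scaled: 1 mm / 600 = 0.0017, 0.5 mm / 600 = 0.0008.

Request:
arm_command([
  [[0,0,0.0008,0,0,0,1],[0,0,0.0017,0,0,0,1],[0,0,0.0017,0,0,0,1]],
])

```text
time_s: 3.55
ee_pos: [0.563, 0.1398, 0.0425]
eef_rot: [3.141, -0.002, 0.352]
force: [-6.7, -1.6, 22.7]
grip_width: 0.0006
grip_force: 10.8
```

At the stop: z is 0.0425 and the force is rising. Next I retract and go to the tweezers.

Scaled: -110 mm / 600 = -0.1833, -80 mm / 600 = -0.1333.

Request:
arm_command([
  [[0,0,-0.05,0,0,0,1],[0,0,-0.1333,0,0,0,1],[0,0,-0.1833,0,0,0,-1],[0,0,-0.1833,0,0,0,-1]],
])

```text
time_s: 3.95
ee_pos: [0.5639, 0.1401, 0.1549]
eef_rot: [3.141, -0.006, 0.352]
force: [-0.6, 0.3, -0.8]
grip_width: 0.013
grip_force: 0.0
```

Run:
```python
from h import *
go(.445,-.18,.16,.49)
```

```text
shift mm [-221.9  259.5   -6.2] turn [ 0.001 -0.006 -0.138] | at [0.5639 0.1401 0.1549] [ 3.141 -0.006  0.352] t 3.95
```

Scaled: 260 mm / 600 = 0.4333, -222 mm / 600 = -0.37, -0.138 rad / 2 = -0.069.

Request:
arm_command([
  [[-0.37,0.4333,-0.0083,0,0,-0.069,-1],[-0.37,0.4333,-0.0083,0,0,-0.069,-1],[-0.37,0.4333,-0.0083,0,0,-0.069,-1],[-0.37,0.4333,-0.0083,0,0,-0.069,-1],[-0.37,0.4333,-0.0083,0,0,-0.069,-1],[-0.37,0.4333,-0.0083,0,0,-0.069,-1],[-0.37,0.4333,-0.0083,0,0,-0.069,-1],[-0.37,0.4333,-0.0083,0,0,-0.069,-1],[-0.37,0.4333,-0.0083,0,0,-0.069,-1],[-0.37,0.4333,-0.0083,0,0,-0.069,-1],[-0.37,0.4333,-0.0083,0,0,-0.069,-1],[-0.37,0.4333,-0.0083,0,0,-0.069,-1]],
])

```text
time_s: 5.15
ee_pos: [0.4439, -0.1799, 0.1556]
eef_rot: [-3.141, 0.0, 0.491]
force: [0.8, 0.4, -0.2]
grip_width: 0.0939
grip_force: 0.0
```

Run:
```python
from h import *
import pickle
o=ctrl.get_obs(); print(o['ee_pos'],o['eef_rot'])
p,d,i=cap('wrist'); pickle.dump((p,d,i),open('w2.pkl','wb')); cv2.imwrite('pics/w2.png',p)
hsv=cv2.cvtColor(p,cv2.COLOR_BGR2HSV)
m=cv2.inRange(hsv,(95,120,30),(125,255,255))
n,l,st,ce=cv2.connectedComponentsWithStats(m)
print([ (st[k].tolist()) for k in range(1,n) if st[k][4]>300])
```

```text
[ 0.4438699  -0.17994969  0.15557966] [-3.14133758e+00  1.45525408e-04  4.91395048e-01]
[[252, 86, 19, 137, 1237], [260, 86, 43, 99, 2938], [284, 86, 29, 137, 2035], [425, 186, 132, 96, 8086]]
```

View pics/w2.png

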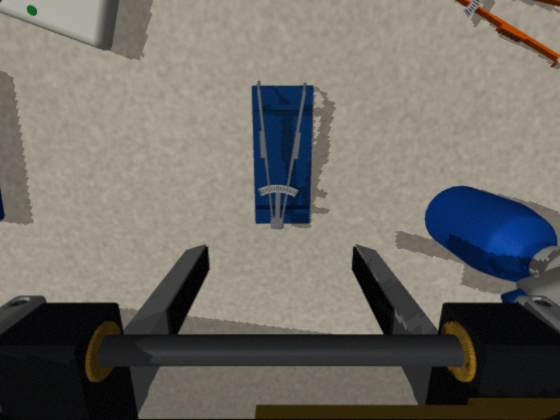

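The tweezers lie on the rest with their heel at (277,227), points at (259,83) and (305,83), and ribbed grips around (264,145) and (297,145). I measure these now.

Run:
```python
from h import *
import pickle
p,d,i=pickle.load(open('w2.pkl','rb'))
cv2.imwrite('pics/w2c.png',cv2.resize(p[75:235,240:330],None,fx=5,fy=5,interpolation=cv2.INTER_CUBIC)[:,:][::1][:600] if 0 else cv2.resize(p[78:233,240:330],None,fx=3.8,fy=3.8,interpolation=cv2.INTER_CUBIC))
def show(n,uv,z): print(n,(onz(i,uv,z)*1000).round(1).tolist())
show('heel',[[277,227]],.028); show('tips',[[259,82.5],[305,83]],.012)
show('grips',[[264,145],[297.5,145.5]],.0285)
hsv=cv2.cvtColor(p,cv2.COLOR_BGR2HSV)
m=cv2.inRange(hsv,(95,120,30),(125,255,255)); m[:,340:]=0;m[:, :200]=0
r=cv2.minAreaRect(cv2.findNonZero(m)); b=onz(i,cv2.boxPoints(r),.003); print(r); print((b*1000).round(1)); print(np.linalg.norm(b[0]-b[1]),np.linalg.norm(b[1]-b[2]),b.mean(0))
```

```text
heel [[421.7, -187.4, 28.0]]
tips [[542.7, -103.0, 12.0], [563.8, -143.6, 12.0]]
grips [[492.4, -135.3, 28.5], [507.7, -165.1, 28.5]]
((282.0, 154.0), (136.0, 60.0), 90.0)
[[ 537.1  -97.1    3. ]
 [ 566.  -151.4    3. ]
 [ 438.5 -224.5    3. ]
 [ 405.6 -162.6    3. ]]
0.0615543501284495 0.14695334388346568 [ 0.48679761 -0.15891496  0.003     ]
```

View pics/w2c.png

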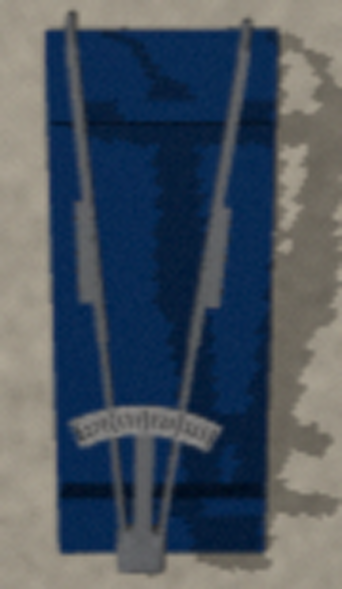

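Checks: heel to points 146 mm (145 expected), points 46 mm apart, heel to grips 86.7 mm (85 expected). The origin is about (0.4995, -0.1505) and the yaw about 0.465.

Run:
```python
from h import *
go(.4995,-.1505,.0075,.465)
```

```text
shift mm [ 63.1   0.2 148.1] turn [-0.     0.     0.026] | at [ 0.4438 -0.1801  0.1556] [-3.141  0.     0.491] t 5.2
```

Scaled: 148 mm / 600 = 0.2467, 146 mm / 600 = 0.2433, 0.026 rad / 2 = 0.013.

Request:
arm_command([
  [[0.105,0,0.05,0,0,0.013,-1],[0.105,0,0.1,0,0,0.013,-1],[0.105,0,0.1667,0,0,0.013,-1],[0.105,0,0.2167,0,0,0.013,-1],[0.105,0,0.2367,0,0,0.013,-1],[0.105,0,0.2433,0,0,0.013,-1],[0.105,0,0.2467,0,0,0.013,-1],[0.105,0,0.2467,0,0,0.013,-1],[0.105,0,0.2467,0,0,0.013,-1]],
])

```text
time_s: 6.1
ee_pos: [0.4998, -0.1515, 0.009]
eef_rot: [3.14, -0.001, 0.464]
force: [0.1, -0.1, -0.2]
grip_width: 0.0938
grip_force: 0.0
```

Run:
```python
from h import *
go(.4995,-.1505,.0075,.465); print(ctrl.get_obs()['force'])
p,d,i=cap('wrist'); cv2.imwrite('pics/w3.png',p)
```

```text
shift mm [ 0.2 -1.   1.4] turn [ 0.001 -0.001 -0.001] | at [ 0.4998 -0.1515  0.009 ] [ 3.14e+00 -1.00e-03  4.64e-01] t 6.1
[ 0.12087519 -0.05553566 -0.22160657]
```

View pics/w3.png

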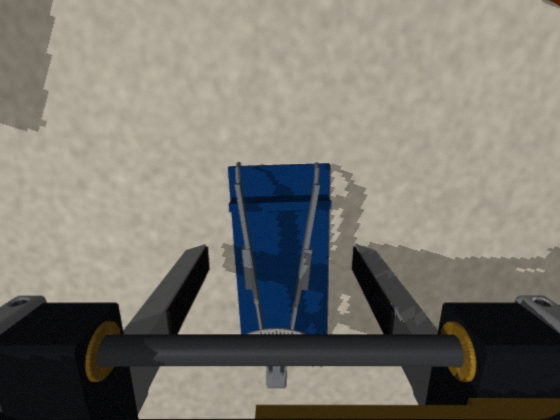

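The tweezers lie centred between the fingers, with points at (239,165) and (317,165) and grips at about row 268. I close gently, part way.

Scaled: 1 mm / 600 = 0.0017, -0.5 mm / 600 = -0.0008.

Request:
arm_command([
  [[0,-0.0008,0.0017,0,0,0,0],[0,-0.0008,0.0017,0,0,0,0.1],[0,-0.0008,0.0017,0,0,0,0.2],[0,-0.0008,0.0017,0,0,0,0.26],[0,-0.0008,0.0017,0,0,0,0.3],[0,-0.0008,0.0017,0,0,0,0.34],[0,-0.0008,0.0017,0,0,0,0.34],[0,-0.0008,0.0017,0,0,0,0.34],[0,-0.0008,0.0017,0,0,0,0.34]],
], squeeze=15)

```text
time_s: 7.05
ee_pos: [0.4989, -0.1507, 0.0067]
eef_rot: [-3.142, 0.0, 0.464]
force: [-0.3, 0.2, 0.0]
grip_width: 0.0314
grip_force: 5.7
```

Width 31.4 mm and 5.7 N, as the spring should give. Lifting.

Request:
arm_command([
  [[0,0,0,0,0,0,0.37],[0,0,-0.0167,0,0,0,0.37],[0,0,-0.0417,0,0,0,0.37],[0,0,-0.075,0,0,0,0.37],[0,0,-0.1167,0,0,0,0.37],[0,0,-0.1583,0,0,0,0.37],[0,0,-0.1833,0,0,0,0.37],[0,0,-0.1917,0,0,0,0.37],[0,0,-0.1917,0,0,0,0.37]],
])

```text
time_s: 7.95
ee_pos: [0.4991, -0.1508, 0.1224]
eef_rot: [3.141, -0.001, 0.464]
force: [0.3, -0.3, -1.2]
grip_width: 0.0297
grip_force: 6.4
```

Run:
```python
from h import *
o=ctrl.get_obs();print(o['grip_width'],o['grip_force'],o['force'])
# aim: tip_mid over zone with yaw 0.9, 60 mm ahead
z=np.array([.5845,.1455]);
for yaw in (.465,.9): print(z-.06*np.array([np.cos(yaw),np.sin(yaw)]))
yaw=.9; t=z-.06*np.array([np.cos(yaw),np.sin(yaw)]); go(t[0],t[1],.10,yaw)
p,d,i=cap('wrist'); cv2.imwrite('pics/w4.png',p)
```

```text
0.029712418135651675 6.397475972771645 [ 0.33254253 -0.30444173 -1.19429398]
[0.53087071 0.11859463]
[0.5472034  0.09850039]
shift mm [ 154.5 -201.5   22.3] turn [ 0.001 -0.001 -0.436] | at [ 0.4991 -0.1508  0.1224] [ 3.141e+00 -1.000e-03  4.640e-01] t 7.95
```

View pics/w4.png

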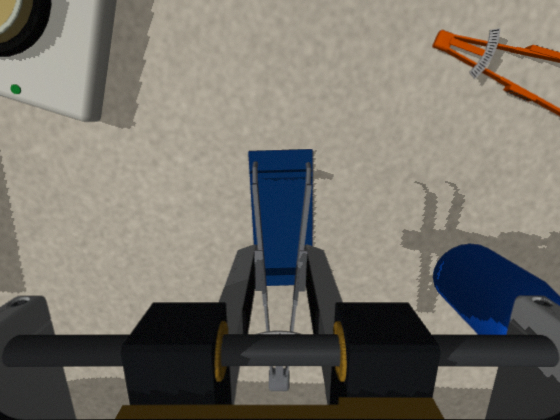

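The tweezers are held clear, with points at about (252,154) and (309,164). Moving over to the plate.

Scaled: -201 mm / 600 = -0.335, 155 mm / 600 = 0.2583, -0.436 rad / 2 = -0.218.

Request:
arm_command([
  [[0.2583,-0.335,0.025,0,0,-0.218,0.37],[0.2583,-0.335,0.025,0,0,-0.218,0.37],[0.2583,-0.335,0.025,0,0,-0.218,0.37],[0.2583,-0.335,0.025,0,0,-0.218,0.37],[0.2583,-0.335,0.025,0,0,-0.218,0.37],[0.2583,-0.335,0.025,0,0,-0.218,0.37],[0.2583,-0.335,0.025,0,0,-0.218,0.37],[0.2583,-0.335,0.025,0,0,-0.218,0.37],[0.2583,-0.335,0.025,0,0,-0.218,0.37],[0.2583,-0.335,0.025,0,0,-0.218,0.37],[0.2583,-0.335,0.025,0,0,-0.218,0.37],[0.2583,-0.335,0.025,0,0,-0.218,0.37]],
])

```text
time_s: 9.2
ee_pos: [0.5477, 0.0979, 0.1069]
eef_rot: [3.142, -0.0, 0.899]
force: [-0.2, 0.4, -0.9]
grip_width: 0.0297
grip_force: 6.4
```

Run:
```python
from h import *
o=ctrl.get_obs();print(o['grip_width'],o['grip_force'])
go(.5472,.0985,.062,.9)
```

```text
0.02969811883901279 6.397399082779884
shift mm [ 0.2 -0.7 44.9] turn [ 0.    -0.    -0.001] | at [0.5477 0.0979 0.1069] [ 3.142 -0.     0.899] t 9.2
```

Now down to 62 mm, about 20 mm above the plate, with the width set to 28 mm. Then look.

Scaled: 45 mm / 600 = 0.075, 40 mm / 600 = 0.0667.

Request:
arm_command([
  [[0,0,0.025,0,0,0,0.38],[0,0,0.05,0,0,0,0.39],[0,0,0.0667,0,0,0,0.4],[0,0,0.075,0,0,0,0.404],[0,0,0.075,0,0,0,0.404],[0,0,0.075,0,0,0,0.404]],
])

```text
time_s: 9.8
ee_pos: [0.5479, 0.0984, 0.0623]
eef_rot: [3.141, -0.0, 0.9]
force: [-0.7, -0.7, -0.6]
grip_width: 0.0284
grip_force: 7.1
```

Run:
```python
from h import *
import pickle
o=ctrl.get_obs();print(o['grip_width'],o['grip_force'],o['ee_pos'])
p,d,i=cap('wrist'); pickle.dump((p,d,i,o),open('w5.pkl','wb'))
cv2.imwrite('pics/w5.png',cv2.resize(p[110:260,190:390],None,fx=4,fy=4,interpolation=cv2.INTER_CUBIC))
```

```text
0.02838888345871519 7.133104428648949 [0.54793425 0.09835974 0.0622764 ]
```

View pics/w5.png

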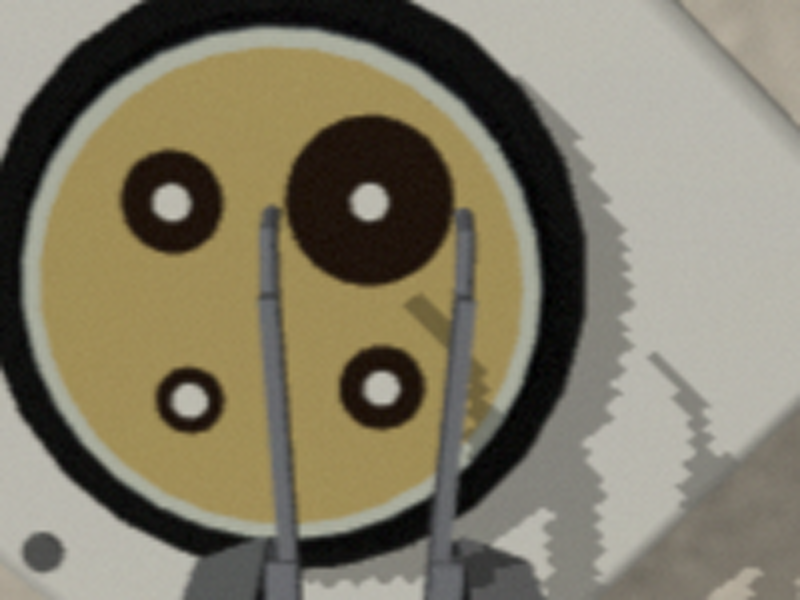

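The crop shows the zone centre at full-picture (282.4,160.2) and the points at about (257.5,162.5) and (306,163).

Run:
```python
from h import *
import pickle
from scipy.spatial.transform import Rotation as Ro
p,d,i,o=pickle.load(open('w5.pkl','rb'))
f=lambda u,v:[190+(u-1.5)/4,110+(v-1.5)/4]
a=[f(270,212),f(464,214)]
Rt=Ro.from_euler('xyz',o['eef_rot'])
for zt in (.060,.0625,.065):
    t=onz(i,a,zt); print(zt,'sep',np.linalg.norm(t[0]-t[1]).round(4),'tip in tool mm',(Rt.inv().apply(t-o['ee_pos'])*1000).round(1).tolist(), t.mean(0).round(4))
e=onz(i,[f(288,201),f(454,201),f(370,115),f(370,285)],.0425); print('zone dia',np.linalg.norm(e[0]-e[1]),np.linalg.norm(e[2]-e[3]))
z=onz(i,[f(370,201)],.0425)[0]; print('zone',z)
t=onz(i,a,.0625).mean(0); print('shift',Rt.inv().apply(z-t)*1000)
m=d[150:175,250:262]; print('depth tip L',np.unique(m.round(3))[:6])
m=d[150:175,300:312]; print('depth tip R',np.unique(m.round(3))[:6])
cw=-np.array(i['world_to_cam'])[:3,:3].T@np.array(i['world_to_cam'])[:3,3]; print(cw)
# 3D tip points from depth along legs
for n,(c0,c1) in {'L':(250,262),'R':(300,312)}.items():
    K,D=KD(i); q=[]
    for v in range(158,184,3):
        u=c0+np.argmin(d[v,c0:c1]); oo,r=rays(i,[[u,v]]); q.append((oo+r[0]*d[v,u]-o['ee_pos']))
    print(n,(Rt.inv().apply(q)*1000).round(1).tolist())
```

```text
0.06 sep 0.0292 tip in tool mm [[61.7, -14.3, 2.3], [61.3, 14.9, 2.3]] [0.5864 0.1463 0.06  ]
0.0625 sep 0.0288 tip in tool mm [[62.0, -14.1, -0.2], [61.6, 14.7, -0.2]] [0.5866 0.1466 0.0625]
0.065 sep 0.0284 tip in tool mm [[62.3, -13.9, -2.7], [62.0, 14.5, -2.7]] [0.5868 0.1468 0.065 ]
zone dia 0.027302480587383406 0.02767867200388972
zone [0.58677536 0.14583534 0.0425    ]
shift [-0.49665686  0.57443364 20.0000537 ]
depth tip L [0.165 0.166 0.167 0.168 0.169 0.17 ]
depth tip R [0.    0.165 0.166 0.167 0.168 0.169]
[0.59951223 0.16417076 0.2405699 ]
L [[62.6, -16.3, 19.8], [63.2, -13.9, -2.5], [62.2, -13.0, -8.3], [60.9, -12.8, -11.3], [59.3, -13.9, -11.9], [57.8, -13.3, -13.0], [56.3, -12.7, -13.7], [54.8, -13.8, -15.1], [53.2, -13.8, -15.4]]
R [[62.6, 15.2, 19.4], [60.7, 14.6, 18.9], [61.9, 14.4, -6.2], [60.8, 14.1, -10.5], [59.3, 15.1, -11.9], [57.8, 13.9, -13.0], [56.2, 13.4, -13.9], [54.8, 13.8, -15.1], [53.3, 14.3, -16.2]]
```

The points are already within 1 mm of the zone centre, with both ends about 2.5 mm above the TCP. I lower slowly and trim the gap.

Scaled: 15.5 mm / 600 = 0.0258, 14 mm / 600 = 0.0233.

Request:
arm_command([
  [[-0.0007,0.0007,0.0067,0,0,0,0.408],[-0.0007,0.0007,0.0133,0,0,0,0.412],[-0.0007,0.0007,0.02,0,0,0,0.412],[-0.0007,0.0007,0.0233,0,0,0,0.412],[-0.0007,0.0007,0.0258,0,0,0,0.412],[-0.0007,0.0007,0.0258,0,0,0,0.412],[-0.0007,0.0007,0.0258,0,0,0,0.412],[-0.0007,0.0007,0.0258,0,0,0,0.412]],
])

```text
time_s: 10.65
ee_pos: [0.5478, 0.0978, 0.0464]
eef_rot: [3.141, -0.0, 0.9]
force: [-0.2, 0.9, -0.5]
grip_width: 0.0277
grip_force: 7.3
```

Run:
```python
from h import *
import pickle
o=ctrl.get_obs();print(o['grip_width'],o['grip_force'],o['ee_pos'],o['eef_rot'],o['force'])
p,d,i=cap('wrist'); pickle.dump((p,d,i,o),open('w6.pkl','wb'))
cv2.imwrite('pics/w6.png',cv2.resize(p[110:260,190:390],None,fx=4,fy=4,interpolation=cv2.INTER_CUBIC))
```

```text
0.027747909369300633 7.301788553595543 [0.54777137 0.0978137  0.04639846] [ 3.14148179e+00 -1.54461451e-04  8.99828905e-01] [-0.15734801  0.85816024 -0.48728694]
```

View pics/w6.png

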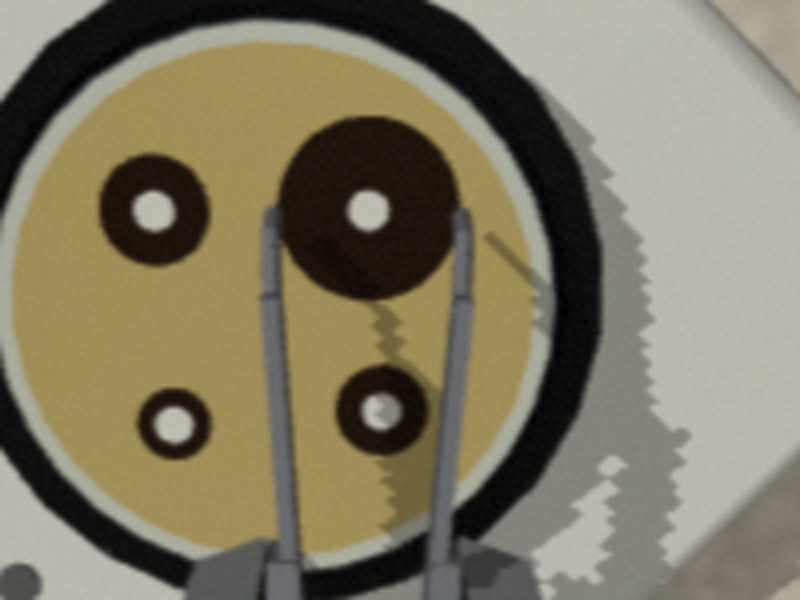

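The points sit on opposite edges of the zone: mid (367,213) in the crop against the zone centre (369,208), under 1 mm off. The gap comes to about 28 mm. I settle, then hand in.

Request:
arm_command([
  [[0,0,0,0,0,0,0.41],[0,0,0,0,0,0,0.41],[0,0,0,0,0,0,0.41],[0,0,0,0,0,0,0.41],[0,0,0,0,0,0,0.41]],
])

```text
time_s: 11.2
ee_pos: [0.5477, 0.0978, 0.0462]
eef_rot: [-3.142, 0.0, 0.9]
force: [0.9, -0.1, 0.0]
grip_width: 0.0279
grip_force: 7.3
```

Run:
```python
from station import ctrl
o=ctrl.get_obs();print(o['grip_width'],o['ee_pos'],o['joint_vel'].round(4))
print(ctrl.hand_in())
```

```text
0.027902071098548715 [0.54771171 0.09777234 0.04624905] [-0.0005  0.0006  0.0022 -0.0001 -0.0013  0.0003]
the job is handed in; nothing more can be done
None
```

The job is handed in, with no verdict returned: the plate is pressed home, and the tweezers are held level about 6 mm above the widest zone, points about 28 mm apart and centred within about 1 mm.

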